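# Show a nut-sizing screen to the inspection camera

### The job

Pull the coarsest sizing screen (the one with the fewest rods, only two) straight up out of its spring catch on the rail, and hold it up in the air in front of the inspection camera: upright in the camera's view (tab towards the top of the picture), the middle of its rods on the line of sight, about 16 cm from the lens and with its face square to the lens, which looks somewhat downward. Leave the other screens, the camera and everything else on the table where they are, and finish while still holding the screen there, quite still.

Things in the scene. Friction and masses are not known exactly. Their poses are not given: they have to be found in the camera images.
- coarse_mid (a point): Centre of the rods of the coarse screen, the one to show: wooden frame 100 wide, 110 high, 12 mm thick, with only 2 upright steel rods in its 76 x 82 mm opening; stands upright in the rail. Own axes: x = normal to its face (both faces alike), y = width, z = up to its tab. The frame reaches 55 mm above and below this point. Loose, 180 to 310 g. Seated, this point is 97 mm above the table.
- coarse_tab (a point): Centre of the coarse screen's grip tab, 67 mm above coarse_mid along the screen's z; same axes. Wood, 44 wide (y), 12 thick (x), 24 mm high, flush with the 14 mm high top bar of the frame below it; pinch it across its 12 mm thickness. Seated, 164 mm above the table, its top at 176 mm.
- medium_mid (a point): The same point of the medium screen: same frame, tab and tongue, but 6 rods. To be left in the rail.
- fine_mid (a point): The same point of the fine screen: same frame, tab and tongue, but 11 rods. To be left in the rail.
- rail: Clip rail, fixed wooden beam 420 long (y), 46 wide (x), 42 mm high, origin under its centre. Three sockets 135 mm apart, one in the middle; screens stand in them in changing order, faces to its -x and +x, tongues 26 mm deep with 1 to 2 mm play. A sprung roller on the -x side holds each: a straight upward pull of 5 to 20 N frees it within 15 mm of lift; after 26 mm the tongue is clear.
- lens (a point): Centre of the front glass of the inspection camera; it looks along -x of this point, y is level, z is the top of its picture. Grey head 66 wide, 50 high, black barrel, white ring light 62 mm across, on a fixed forked stand (base plate 120 x 140 x 12 mm). The head's tilt pivot is 60 mm behind this point and 270 mm above the table.
- camstand: The inspection camera's fixed stand with its head; origin under the head's tilt pivot, on the table; +x is away from the side it looks to. Leave it.
- camhead (a joint): Downward tilt of the camera head, rad (0 = looks level; 0.15 to 0.45 as set). Stiff: leave it as it is.
- tray: Fixed wooden tray of walnuts, 200 (x) x 260 (y) mm, 45 high, nuts up to 50 mm; origin under its centre.
- tin: Open steel tin, diameter 100, height 120 mm, origin at the centre of its underside. Leave it.
- jar: Yellow jar with a steel lid, diameter 76, height 110 mm, origin at the centre of its underside. Leave it.
- scoop: Aluminium scoop, 90 x 60 x 30 mm, open towards its +x, wooden handle of 85 mm towards -x; origin under the joint of both. Leave it.
- brush: Wooden hand brush lying along its x axis, some 0.2 m long; origin under its middle. Leave it.
- bowl: White bowl, rim diameter 110, height 50 mm, origin at the centre of its underside. Leave it.
- cracker: Steel nutcracker lying flat, two legs 160 mm long in a narrow V opening to +x; origin at its pivot. Leave it.
- coarse: The coarse screen as a whole; origin at the centre of the underside of its tongue (60 wide, 12 thick, 26 mm long, below the frame), 81 mm below coarse_mid; same axes.
Not all that is in view belongs to the job. What is shaped like the coarse but blue is not meant.

How it is judged (in metres and radians):
On the way:
1. the coarse screen is out of its catch, held by the fingers clear above the rail (height (world z) of coarse_mid above 0.13 m and contact force between coarse and the fingers above 0.5 N and contact force between coarse and rail below 0.05 N), for 0.2 s.
At the end, for the whole second after the job is handed in: Screen held still by the fingers alone, touching neither rail, tray nor camera; centre of its rods 130 to 190 mm from the lens and within 25 mm of its line of sight sideways and up or down; face and upright edge within 0.2 rad of square to the lens and its picture, tab up (x of coarse_mid in the frame of lens between -0.19 and -0.13 m and y of coarse_mid in the frame of lens between -0.025 and 0.025 m and z of coarse_mid in the frame of lens between -0.025 and 0.025 m and z of coarse_tab in the frame of lens above 0.03 m and angle between the x axis of coarse_mid and the x axis of lens, either way round below 0.2 rad and angle between the z axis of coarse_mid and the z axis of lens, either way round below 0.2 rad and height (world z) of coarse_mid above 0.14 m and contact force between coarse and the fingers above 0.5 N and contact force between coarse and rail below 0.05 N and contact force between coarse and tray below 0.05 N and contact force between coarse and camstand below 0.05 N and linear speed of coarse below 0.02 m/s and angular speed of coarse below 0.1 rad/s); the arm keeps its last pose, push and grip.
It fails at once if the medium screen is disturbed (moved more than 20 mm) (distance of medium_mid from where it was at the start of the episode above 0.02 m).
It fails at once if the fine screen is disturbed (moved more than 20 mm) (distance of fine_mid from where it was at the start of the episode above 0.02 m).
It fails at once if the camera is pushed out of its setting (distance of lens from where it was at the start of the episode above 0.01 m).
It fails at once if something else on the table is disturbed (moved more than 30 mm) (distance of any of tin, jar, scoop, brush, bowl, cracker from where it was at the start of the episode above 0.03 m).
It also fails if it takes over 48 s, if anything falls off the work surface, if the arm or the gripper's body presses on something with over 40 N, if the wrist force passes 120 N, or if a joint passes its speed limit or range.

### The arm

A 7-joint arm with a two-finger parallel gripper is mounted at the origin on the work surface. World frame = base frame: x ahead of the robot, y to its left, z up, the work surface at z = 0. Lengths are in mm, angles in rad, forces in N, time in s.
With the tool pointing down it reaches from about 400 to 850 mm from the base axis. Payload 6.9 kg.
Tool frame: the origin (TCP) lies at the very end of the fingers, on their centre line; the grasp point (between the pads) lies behind it (tcp_to_grasp is the z of the grasp point in the tool frame, in mm); z points along the fingers, y is the direction in which the jaws open and shut (so a half turn about z gives the same grasp; the last joint's range is limited). The gripper opens to 85 mm and grips with 20 to 120 N. Pads are 22 mm wide; open, the fingers measure 114 mm over their backs; the gripper's body (76 mm by 85 mm) begins 54 mm behind the grasp point. The pads swing forward as they close: fully open they stand 13 mm farther back than shut.
Start: joints at [1.419, 0.507, -0.238, 1.5, 0.126, 1.149, -0.155], TCP at [159.317, -604.342, 231.275] pointing down, gripper open.
Joint ranges: [-3.08, 3.08], [-0.24, 2.05], [-1.43, 1.35], [0, 2.5], [-1.52, 4.66], [0.17, 1.96], [-2.89, 2.89]. Speed limits (rad/s): [2.39, 2.39, 3.14, 3.14, 3.14, 3.14, 3.14].

### API

Orientations are given as [roll, pitch, yaw] about the fixed x, y, z axes, in that order (R = Rz(yaw) Ry(pitch) Rx(roll)).
In Python, from station import observe, grab_frame, camera_params, finish_job, tcp_to_grasp gives the robot as it stands.
- The arm moves only by the shell command python3 -m inch 'ROWS' [FORCE]. ROWS is JSON, a list of rows, each an object with "rotation": the turn, a rotation vector about the tool's x, y, z in units of 6 degrees (1.0 is 6 degrees), a list of three; "dp": the shift along the tool's x, y, z in units of 60 mm (1.0 is 60 mm), a list of three; "gripper": the gripper's target within -1 to 1 (fully open at 1, half-way at 0, shut at -1). A call has 1 to 20 rows; each row shifts and turns the commanded pose from where the row before left it, along the tool's axes as they then stand; what a row does not reach is not made up. A row lasts 1/8 s, in which the tool goes at most 62.5 mm and 10.7 degrees, less where a joint would pass 70% of its speed; a pose out of reach is approached as far as the arm can. A call is refused whole if a number of a shift passes 1 or a number of a turn 1, either way. A call with a gripper value outside its range is refused whole. The fingers move at their own pace and stop on an object; FORCE is the grip in N (left out, the last holds). Time passes only in rows, so rows that do not move let the fingers close. It gives the time, the measured TCP pose, the force and the opening at its end, in the units of the state.
- observe(): the state, without advancing time (a new reading comes with each control period).
- grab_frame(name): name is "scene" or "top"; returns the picture (384x512x3 uint8, red, green, blue); there is no depth.
- camera_params(name): a dict with "fx", "fy", "cx", "cy" (pixels), "world_from_camera" (4x4, takes a point from camera to world coordinates). Camera axes: x right, y up, looking along -z (the intrinsics and any distortion apply to the point x, -y, -z); pixel columns grow to the right and rows downward; lengths in mm; the calibration is good to about 2 mm. A picture is of the moment at which its call begins. camera_params takes no time and is no camera call.
- finish_job(): hands the job in, once; it reports no verdict.
The state is a dict: "time_s": time; "joints": joint angles; "joint_velocities": joint speeds; "joint_torque": joint torques, N m; "eef_pos": TCP position; "orientation": TCP orientation; "wrist_force": force on the tool from outside, world axes, zero at the start; "moment": the same for the moment, N m; "grip_width": finger opening in mm.
Only numpy, scipy, OpenCV 4.12 (cv2) and the standard library are available. Lean on these libraries where they do the work, as an engineer would, in place of code of your own. Each camera call takes 0.05 s, during which the arm holds its last target.

## Working session

There is one attempt and no reset: what is moved stays moved. The work goes in short steps, Python scripts to look and compute and a shell command to move; the robot and the scene stay as the last step left them, time stands still between calls to the robot, and variables do not carry over. Pictures are saved under pics/ and viewed, and the job is handed in when it is done.

```bash
ls; mkdir -p pics; python3 - <<'E'
from station import *
import cv2,json
print(observe()); print(tcp_to_grasp)
for n in("scene","top"):
    f=grab_frame(n); cv2.imwrite(f"pics/{n}0.png",cv2.resize(f[:,:,::-1],None,fx=1.5,fy=1.5,interpolation=cv2.INTER_CUBIC)); print(n,camera_params(n))
    cv2.imwrite(f"pics/raw_{n}0.png",f[:,:,::-1])
E
```

```text
pics
{'time_s': 0.0, 'joints': array([ 1.41850992,  0.5083497 , -0.2375336 ,  1.50114728,  0.12569429,
        1.14889416, -0.15486778]), 'joint_velocities': array([-0.00177551, -0.00037572, -0.00059001, -0.00049335, -0.00056622,
        0.00099908, -0.00096207]), 'joint_torque': array([ 1.33299120e-03, -6.20591354e+01, -2.18637161e+00, -2.49648446e+01,
        1.25837399e-02,  1.21860055e-02, -1.45130952e-05]), 'eef_pos': array([ 159.13920748, -603.87378015,  230.41762236]), 'orientation': array([-3.13978379e+00,  2.37450873e-05,  2.57742962e-01]), 'wrist_force': array([0.43010186, 0.23443217, 0.28756749]), 'moment': array([ 0.00719116, -0.01617969,  0.06374892]), 'grip_width': 85.62375577633544}
-18.700000000000003
scene {'fx': 388.0237438184343, 'fy': 388.0237438184343, 'cx': 255.40764571952045, 'cy': 194.29765586349754, 'world_from_camera': array([[ 4.24027703e-01, -7.37749510e-01,  5.25286748e-01,
         1.09143029e+03],
       [ 9.05642467e-01,  3.47653610e-01, -2.42793513e-01,
        -3.50996663e+02],
       [-3.49703871e-03,  5.78673162e-01,  8.15552047e-01,
         1.15490701e+03],
       [ 0.00000000e+00,  0.00000000e+00,  0.00000000e+00,
         1.00000000e+00]])}
top {'fx': 469.4072190376279, 'fy': 469.4072190376279, 'cx': 259.2930577859981, 'cy': 180.47141123350326, 'world_from_camera': array([[ 9.12120907e-03,  9.90158329e-01, -1.39654169e-01,
         2.66780892e+02],
       [-9.99958371e-01,  8.99743492e-03, -1.51763627e-03,
        -6.46389857e+01],
       [-2.46170901e-04,  1.39662198e-01,  9.90199177e-01,
         1.68601781e+03],
       [ 0.00000000e+00,  0.00000000e+00,  0.00000000e+00,
         1.00000000e+00]])}
```

View pics/scene0.png

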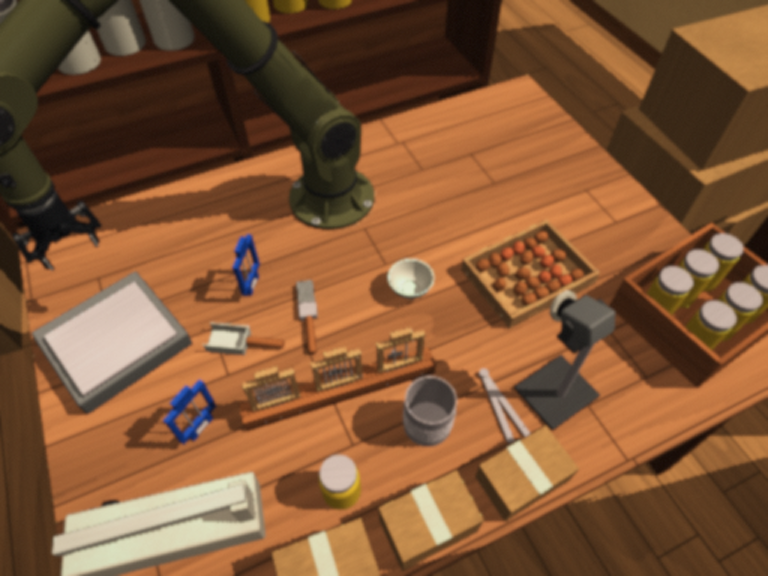

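View pics/top0.png

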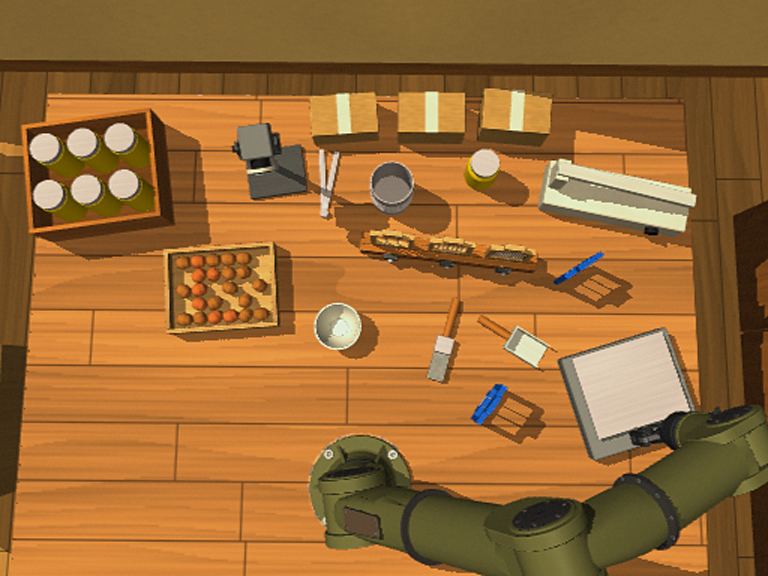

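The scene picture shows three wooden screens in the rail (768-px picture: about (272,388), (337,368), (400,350)), two blue frames at (247,266) and (190,412), which are not meant, and the camera at (585,320). Next I'll enlarge the rail and the camera.

```bash
python3 - <<'E'
import cv2
s=cv2.imread("pics/raw_scene0.png");t=cv2.imread("pics/raw_top0.png")
def c(i,x0,y0,x1,y1,k,n): cv2.imwrite(n,cv2.resize(i[y0:y1,x0:x1],None,fx=k,fy=k,interpolation=cv2.INTER_CUBIC))
c(s,155,210,295,290,5.5,"pics/c1.png")
c(t,235,145,365,190,6,"pics/c2.png")
c(s,340,185,420,285,6,"pics/c3.png")
c(t,145,75,215,140,8,"pics/c4.png")
E
```

```text
(no output)
```

View pics/c1.png

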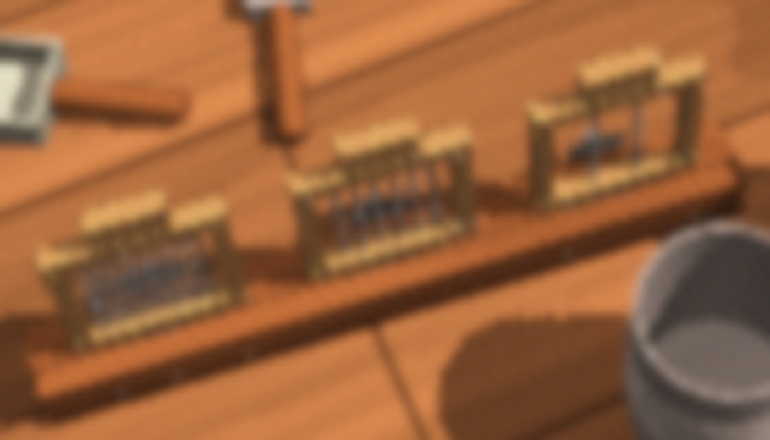

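View pics/c2.png

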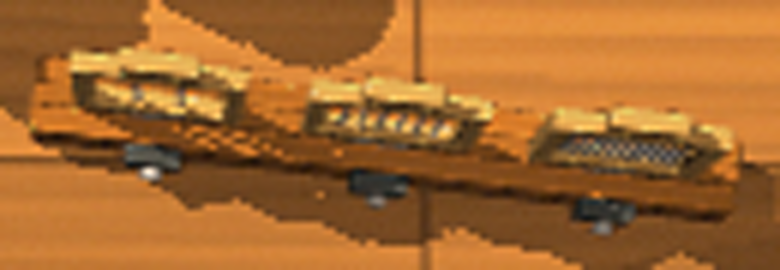

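View pics/c3.png

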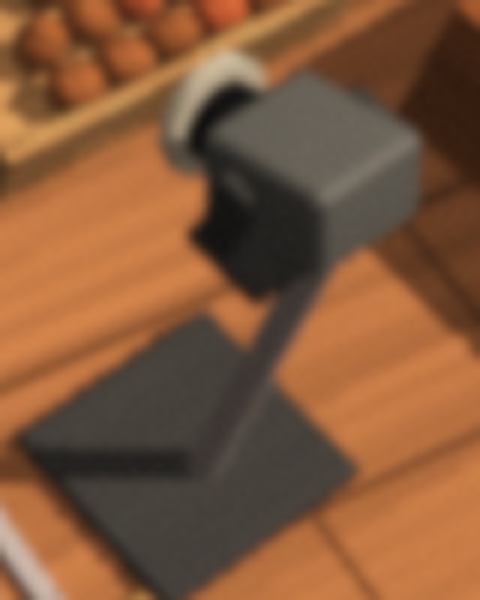

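View pics/c4.png

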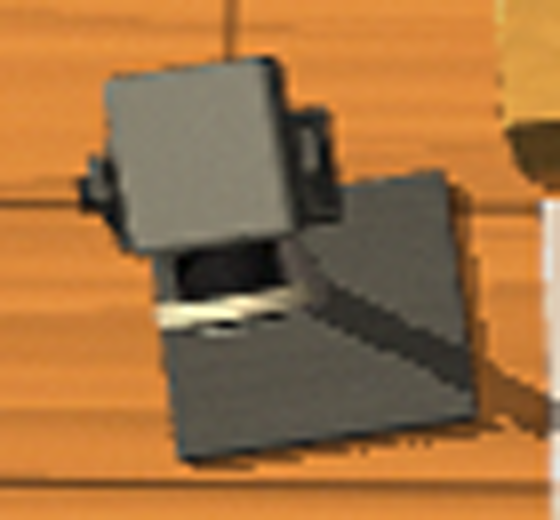

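```bash
python3 - <<'E'
import cv2
s=cv2.imread("pics/raw_scene0.png");t=cv2.imread("pics/raw_top0.png")
def c(i,x0,y0,x1,y1,k,n): 
    im=cv2.resize(i[y0:y1,x0:x1],None,fx=k,fy=k,interpolation=cv2.INTER_CUBIC)
    for x in range(x0,x1,5): cv2.putText(im,str(x),((x-x0)*k,8),0,.3,(255,255,255)); cv2.line(im,((x-x0)*k,0),((x-x0)*k,im.shape[0]),(255,255,255) if x%10==0 else (160,160,160),1)
    for y in range(y0,y1,5): cv2.putText(im,str(y),(0,(y-y0)*k),0,.3,(255,255,255)); cv2.line(im,(0,(y-y0)*k),(im.shape[1],(y-y0)*k),(255,255,255) if y%10==0 else (160,160,160),1)
    cv2.imwrite(n,im)
c(s,245,215,295,255,16,"pics/d1.png")
c(t,238,148,288,178,16,"pics/d2.png")
E
```

```text
(no output)
```

View pics/d1.png

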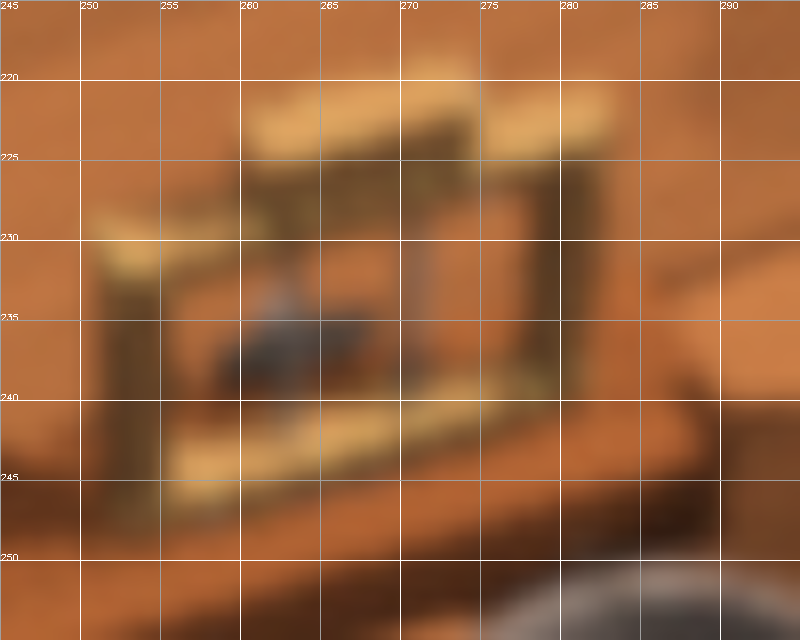

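View pics/d2.png

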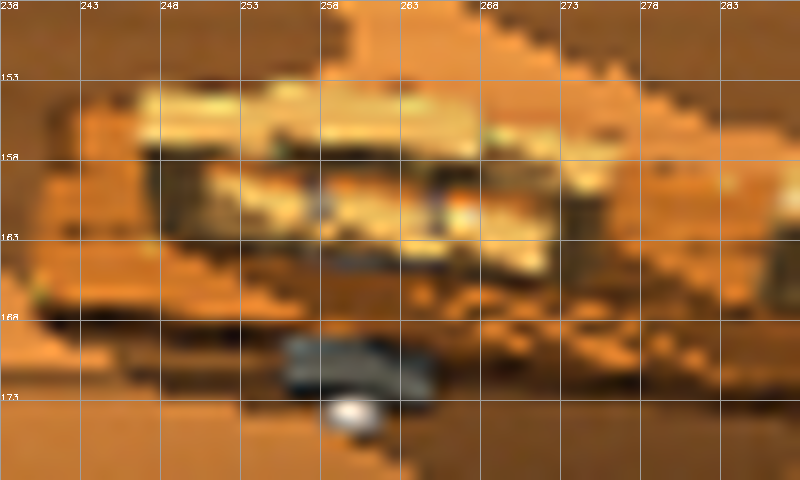

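The two-rod screen is confirmed: in the scene picture its rods are at columns 262 and 270, and in the top picture it is the leftmost. The other two in the rail have 6 and 11 rods, and the blue frames are out. Next, the camera in close-up.

```bash
python3 - <<'E'
import cv2
s=cv2.imread("pics/raw_scene0.png");t=cv2.imread("pics/raw_top0.png")
def c(i,x0,y0,x1,y1,k,n): 
    im=cv2.resize(i[y0:y1,x0:x1],None,fx=k,fy=k,interpolation=cv2.INTER_CUBIC)
    for x in range(x0,x1,5): cv2.putText(im,str(x),((x-x0)*k,8),0,.3,(255,255,255)); cv2.line(im,((x-x0)*k,0),((x-x0)*k,im.shape[0]),(255,255,255) if x%10==0 else (160,160,160),1)
    for y in range(y0,y1,5): cv2.putText(im,str(y),(0,(y-y0)*k),0,.3,(255,255,255)); cv2.line(im,(0,(y-y0)*k),(im.shape[1],(y-y0)*k),(255,255,255) if y%10==0 else (160,160,160),1)
    cv2.imwrite(n,im)
c(s,340,185,415,285,6,"pics/e1.png")
c(s,360,190,415,238,14,"pics/e2.png")
c(t,150,78,210,135,10,"pics/e3.png")
E
```

```text
(no output)
```

View pics/e1.png

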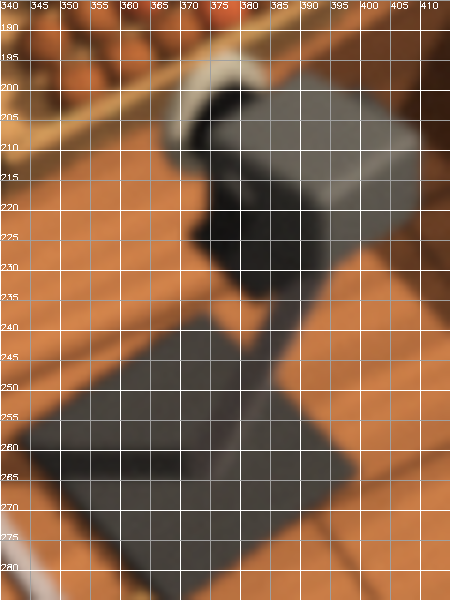

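View pics/e2.png

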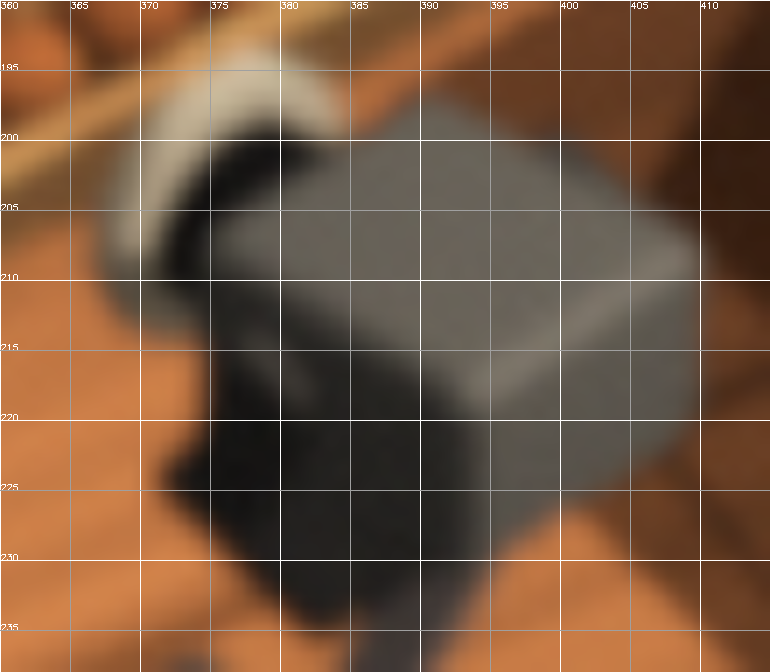

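View pics/e3.png

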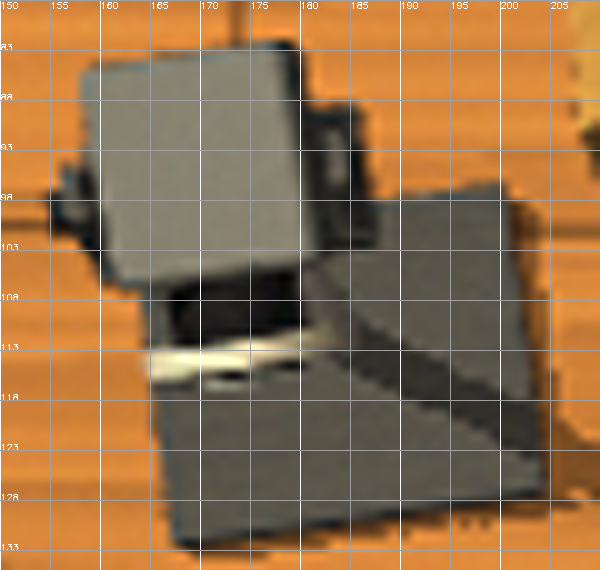

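```bash
cat > h.py <<'E'
import numpy as np, json
from station import camera_params
from scipy.spatial.transform import Rotation as R
def proj(n,P):
    c=camera_params(n);T=np.linalg.inv(c["world_from_camera"])
    q=np.atleast_2d(P)@T[:3,:3].T+T[:3,3]
    # grid-edge coordinates = pixel-centre coordinate + 0.5
    return np.c_[c["cx"]+c["fx"]*q[:,0]/-q[:,2], c["cy"]-c["fy"]*q[:,1]/-q[:,2]]+0.5
E
cat > fit.py <<'E'
from h import *
from scipy.optimize import least_squares
# screen
L=[("scene",(6,22,176),(262,225.3)),("scene",(6,-22,176),(262,225.3)),]
sc={"scene":[((6,-22,176),(262,225.3)),((6,22,176),(274.5,222.3)),((-6,-22,176),(260.2,222)),((-6,22,176),(273.5,219)),
 ((6,-50,152),(252,232.5)),((-6,-50,152),(250.8,229)),((-6,50,152),(282.8,220.5)),((6,50,152),(282.5,224.5))],
"top":[((6,22,176),(255,153.2)),((6,-22,176),(268,155)),((-6,-22,176),(267.8,157.7)),((-6,22,176),(255,156.2)),
 ((6,50,152),(246.8,153.8)),((-6,50,152),(246.7,157)),((6,-50,152),(276.8,157.5)),((-6,-50,152),(275.5,160))]}
def f(p,only=None):
    r=[]
    for n in sc:
        if only and n!=only: continue
        P=np.array([a for a,b in sc[n]],float);u=np.array([b for a,b in sc[n]])
        W=P@R.from_euler("z",p[2]).as_matrix().T+[p[0],p[1],0]
        r.append(proj(n,W)-u)
    return np.concatenate(r).ravel()
for o in (None,"scene","top"):
    s=least_squares(f,[600,0,0],args=(o,),loss="soft_l1",x_scale=[100,100,.1]); print(o,s.x.round(3),np.sqrt(np.mean(f(s.x,o)**2)))
    if o is None: print(f(s.x).reshape(-1,2).round(1).tolist())
# camera: x,y,yaw,tilt,a(front),b(rear),c(base offset)
def model(p):
    x,y,yw,t,a,b,c=p
    Rs=R.from_euler("z",yw).as_matrix(); Rh=Rs@R.from_euler("y",-t).as_matrix()  # -x axis must tip down
    pv=np.array([x,y,270.])
    H=lambda q: Rh@np.array(q,float)+pv
    B=lambda q: Rs@np.array([q[0]+c,q[1],12])+[x,y,0]
    return H,B,Rh,pv
def g(p,only=None,full=False):
    H,B,Rh,pv=model(p);a,b=p[4:6]
    o=[("top",H((b,33,25)),(158,84.5)),("top",H((b,-33,25)),(178.7,82)),("top",H((-a,-33,25)),(181.5,104.5)),("top",H((-a,33,25)),(162.3,106.5)),
     ("scene",H((-a,-33,25)),(375,207)),("scene",H((-a,33,25)),(390,197)),("scene",H((b,33,25)),(410,208)),("scene",H((b,-33,25)),(393.5,218.5)),
     ("scene",H((b,-33,-25)),(394.5,231)),("scene",H((b,33,-25)),(408.5,222)),
     ("top",B((60,-70)),(200.3,96.5)),("top",B((-60,-70)),(204.5,127.5)),("top",B((-60,70)),(168,132.8)),
     ("scene",B((-60,-70)),(341,258)),("scene",B((-60,70)),(374,237.5)),("scene",B((60,70)),(400,263)),("scene",B((60,-70)),(368,286))]
    r=[(proj(n,P)[0]-u) for n,P,u in o if only is None or n==only]
    return np.ravel(r)
for o in (None,"scene","top"):
  s=least_squares(g,[650,200,.13,.3,40,40,0],args=(o,),loss="soft_l1",x_scale=[100,100,.1,.1,10,10,10]);print(o,s.x.round(3))
  if o is None:
    P=s.x;print(g(P).reshape(-1,2).round(1).tolist())
    H,B,Rh,pv=model(P); print("lens",H((-60,0,0)).round(1),"target mid",H((-220,0,0)).round(1), "axis",Rh[:,0].round(3))
    for xx in (-60,-55,-50):
      E=np.array([H((xx,31*np.cos(q),31*np.sin(q))) for q in np.linspace(0,6.28,50)])
      for n in("scene","top"): e=proj(n,E);print(xx,n,e.min(0).round(1),e.max(0).round(1))
E
python3 fit.py
```

```text
None [ 5.64321e+02 -6.88980e+01 -1.25000e-01] 0.6683972648554407
[[-0.5, 0.1], [1.1, -0.8], [-0.0, 0.1], [0.8, -0.8], [0.5, -0.4], [0.4, -0.2], [-0.1, -0.6], [1.6, -1.3], [0.6, -0.5], [0.9, -0.5], [0.7, 0.4], [0.1, 0.1], [0.6, -0.7], [0.2, -0.4], [0.4, -0.5], [1.2, 0.5]]
scene [ 5.65298e+02 -7.08560e+01 -1.50000e-01] 0.5421256251272478
top [ 5.63666e+02 -6.70360e+01 -1.09000e-01] 0.37147185091901413
None [7.30723e+02 2.14087e+02 1.55000e-01 3.62000e-01 2.61460e+01 4.06100e+01
 1.65280e+01]
[[-0.1, 0.5], [0.7, -0.1], [1.7, -0.7], [-0.4, 0.3], [-1.5, 0.4], [1.1, -0.8], [1.0, -0.9], [-0.6, 0.7], [-1.7, 2.3], [1.9, -0.7], [1.1, -0.3], [1.1, 0.0], [-0.4, 0.2], [1.5, -1.0], [0.1, -1.7], [0.5, -0.1], [0.3, 0.2]]
lens [675.3 205.4 248.7] target mid [527.5 182.3 192. ] axis [0.924 0.144 0.354]
-60 scene [365.2 193.3] [381.3 213.1]
-60 top [165.6 114. ] [185.3 117.2]
-55 scene [366.5 194.1] [382.6 213.9]
-55 top [165.3 112.5] [185.  115.6]
-50 scene [367.8 194.9] [384.  214.7]
-50 top [165.  110.9] [184.7 114. ]
scene [7.23526e+02 2.10380e+02 1.61000e-01 3.50000e-01 1.61000e+01 4.84670e+01
 2.
[... 1244 characters left out ...]
                mf)
                             ^^^
    df = [f_eval - f0 for f_eval in f_evals]
                                    ^^^^^^^
    f = np.atleast_1d(self.fun(x, *self.args, **self.kwargs))
                      ~~~~~~~~^^^^^^^^^^^^^^^^^^^^^^^^^^^^^^
    return np.atleast_1d(self.fun(x))
                         ~~~~~~~~^^^
    return self.f(x, *self.args, **self.kwargs)
           ~~~~~~^^^^^^^^^^^^^^^^^^^^^^^^^^^^^^
  File "fit.py", line 35, in g
    r=[(proj(n,P)[0]-u) for n,P,u in o if only is None or n==only]
        ~~~~^^^^^
  File "h.py", line 5, in proj
    c=camera_params(n);T=np.linalg.inv(c["world_from_camera"])
ValueError: time passes only in moves, steps and waits
```

```bash
cat > rel.py <<'E'
# usage: rel.py x y z roll pitch yaw -> total shift (tool axes, units of 60mm) and turn (units of 6 deg)
import sys,numpy as np
from station import observe
from scipy.spatial.transform import Rotation as R
v=[float(a) for a in sys.argv[1:]]
o=observe();Ro=R.from_euler("xyz",o["orientation"])
Rt=R.from_euler("xyz",v[3:6])
print("pos",o["eef_pos"].round(1),"rpy",o["orientation"].round(3),"t",o["time_s"],"w",round(o["grip_width"],1),"F",o["wrist_force"].round(1),"M",o["moment"].round(2),"q",o["joints"].round(2))
d=np.array(v[:3])-o["eef_pos"]
print("shift now-axes",(Ro.inv().apply(d)/60).round(3),"target-axes",(Rt.inv().apply(d)/60).round(3))
print("turn",(((Ro.inv()*Rt).as_rotvec())/np.radians(6)).round(3))
E
python3 rel.py 564.5 -69 250 3.14159 0 1.446
```

```text
pos [ 159.1 -603.9  230.5] rpy [-3.14   0.     0.258] t 0.1 w 85.2 F [ 0.2  0.5 -0.2] M [-0.02  0.03  0.  ] q [ 1.42  0.51 -0.24  1.5   0.13  1.15 -0.15]
shift now-axes [ 8.806 -6.899 -0.314] target-axes [ 9.687  5.594 -0.325]
turn [-1.4000e-02 -9.0000e-03 -1.1346e+01]
```

```bash
python3 -m inch '[{"rotation":[0,0,0],"dp":[0.2,-0.15,-0.3],"gripper":1},{"rotation":[0,0,0],"dp":[0.4,-0.3,-0.3],"gripper":1},{"rotation":[0,0,0],"dp":[0.6,-0.47,0],"gripper":1},{"rotation":[0,0,0],"dp":[0.6,-0.47,0],"gripper":1},{"rotation":[0,0,0],"dp":[0.6,-0.47,0],"gripper":1},{"rotation":[0,0,0],"dp":[0.6,-0.47,0],"gripper":1},{"rotation":[0,0,0],"dp":[0.6,-0.47,0],"gripper":1},{"rotation":[0,0,0],"dp":[0.6,-0.47,0],"gripper":1},{"rotation":[0,0,0],"dp":[0.6,-0.47,0],"gripper":1},{"rotation":[0,0,0],"dp":[0.6,-0.47,0],"gripper":1},{"rotation":[0,0,0],"dp":[0.6,-0.47,0],"gripper":1},{"rotation":[0,0,0],"dp":[0.6,-0.47,0],"gripper":1},{"rotation":[0,0,0],"dp":[0.6,-0.47,0],"gripper":1},{"rotation":[0,0,0],"dp":[0.6,-0.47,0],"gripper":1},{"rotation":[0,0,0],"dp":[0.4,-0.3,0],"gripper":1}]' 60; python3 rel.py 564.5 -69 250 3.14159 0 1.446
```

```text
time_s: 1.98
eef_pos: [538.3, -104.7, 268.7]
orientation: [-3.141, -0.002, 0.261]
wrist_force: [-1.4, -0.8, -0.1]
grip_width: 85.1
pos [ 538.3 -104.7  268.7] rpy [-3.141e+00 -2.000e-03  2.610e-01] t 1.975 w 85.1 F [-1.4 -0.8 -0.1] M [-0.04 -0.02  0.03] q [ 0.45  0.37 -0.45  1.64  0.17  1.16 -1.34]
shift now-axes [ 0.574 -0.462  0.312] target-axes [0.644 0.359 0.311]
turn [ 8.0000e-03 -1.4000e-02 -1.1317e+01]
```

```bash
python3 -m inch '[{"rotation":[0,0,-0.9],"dp":[0,0,0],"gripper":1},{"rotation":[0,0,-0.9],"dp":[0,0,0],"gripper":1},{"rotation":[0,0,-0.95],"dp":[0,0,0],"gripper":1},{"rotation":[0,0,-0.95],"dp":[0,0,0],"gripper":1},{"rotation":[0,0,-0.95],"dp":[0,0,0],"gripper":1},{"rotation":[0,0,-0.95],"dp":[0,0,0],"gripper":1},{"rotation":[0,0,-0.95],"dp":[0,0,0],"gripper":1},{"rotation":[0,0,-0.95],"dp":[0,0,0],"gripper":1},{"rotation":[0,0,-0.95],"dp":[0,0,0],"gripper":1},{"rotation":[0,0,-0.95],"dp":[0,0,0],"gripper":1},{"rotation":[0,0,-0.95],"dp":[0,0,0],"gripper":1},{"rotation":[0,0,-0.95],"dp":[0,0,0],"gripper":1},{"rotation":[0,0,0],"dp":[0,0,0],"gripper":1}]'; python3 rel.py 564.5 -69 250 3.14159 0 1.446
```

```text
time_s: 3.6
eef_pos: [537.2, -107.4, 268.3]
orientation: [3.141, 0.0, 1.441]
wrist_force: [-0.3, -0.1, 0.8]
grip_width: 85.4
pos [ 537.2 -107.4  268.3] rpy [3.141 0.    1.441] t 3.6 w 85.4 F [-0.3 -0.1  0.8] M [ 0.  0. -0.] q [ 0.64  0.42 -0.73  1.64  0.3   1.2  -0.29]
shift now-axes [0.693 0.368 0.305] target-axes [0.691 0.371 0.305]
turn [ 0.008  0.002 -0.046]
```

```bash
python3 -m inch '[{"rotation":[0,0,0],"dp":[0.35,0.19,0.2],"gripper":1},{"rotation":[0,0,0],"dp":[0.34,0.18,0.3],"gripper":1},{"rotation":[0,0,0],"dp":[0,0,0.3],"gripper":1},{"rotation":[0,0,0],"dp":[0,0,0],"gripper":1},{"rotation":[0,0,0],"dp":[0,0,0],"gripper":1}]'; python3 rel.py 564.5 -69 145 3.14159 0 1.446
cat > look.py <<'E'
import sys,cv2
from station import grab_frame
n,x0,y0,x1,y1,k,out=sys.argv[1],*map(int,sys.argv[2:7]),sys.argv[7]
f=grab_frame(n)[:,:,::-1]; cv2.imwrite("pics/raw_"+out,f)
im=cv2.resize(f[y0:y1,x0:x1],None,fx=k,fy=k,interpolation=cv2.INTER_CUBIC)
for x in range(x0,x1,5): cv2.putText(im,str(x),((x-x0)*k,8),0,.3,(255,255,255)); cv2.line(im,((x-x0)*k,0),((x-x0)*k,im.shape[0]),(150,150,150),1)
for y in range(y0,y1,5): cv2.putText(im,str(y),(0,(y-y0)*k),0,.3,(255,255,255)); cv2.line(im,(0,(y-y0)*k),(im.shape[1],(y-y0)*k),(150,150,150),1)
cv2.imwrite("pics/"+out,im)
E
python3 look.py scene 235 180 305 255 8 f1.png; python3 look.py top 220 120 300 180 9 f2.png
```

```text
time_s: 4.22
eef_pos: [564.9, -70.0, 220.3]
orientation: [3.141, 0.0, 1.44]
wrist_force: [-0.1, -0.3, -0.8]
grip_width: 85.3
pos [564.9 -70.  220.3] rpy [3.141 0.    1.44 ] t 4.225 w 85.3 F [-0.1 -0.3 -0.8] M [ 0.02 -0.03  0.01] q [ 0.54  0.49 -0.71  1.67  0.35  1.11 -0.4 ]
shift now-axes [ 0.016 -0.01   1.254] target-axes [ 0.016 -0.009  1.254]
turn [ 0.009  0.002 -0.059]
```

View pics/f1.png

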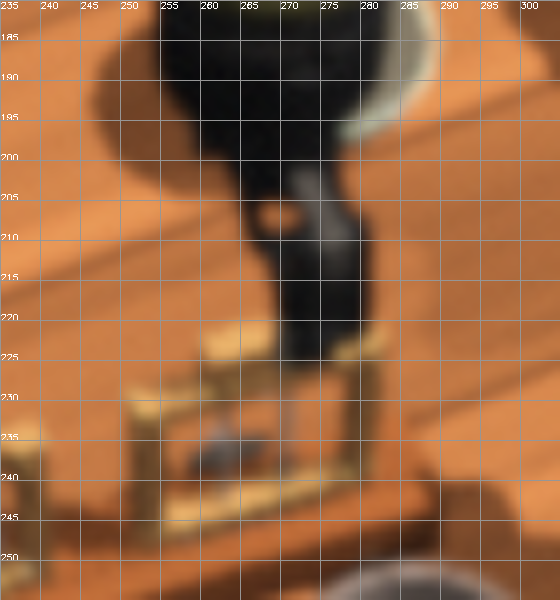

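View pics/f2.png

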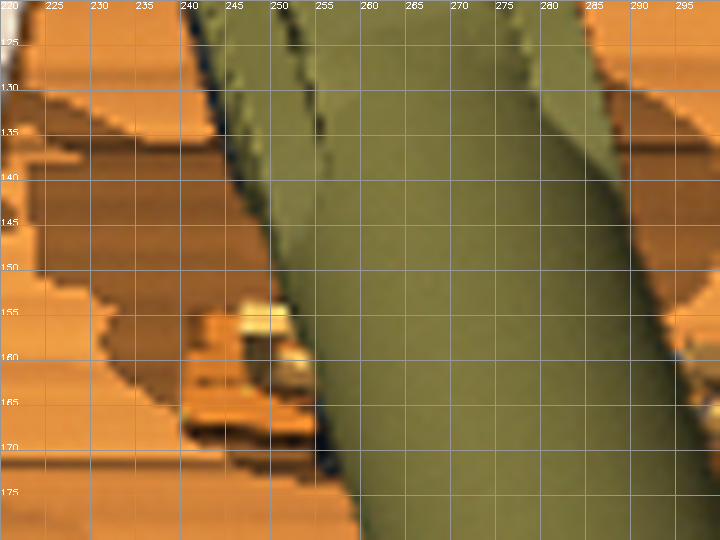

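The hand stands above the coarse screen. In the scene picture the near finger's tip is at about (275,225) and the tab is behind it at (268,221). I'll check this against the projection.

```bash
python3 - <<'E'
from h import *
T=np.array([564.9,-70,233]);
ex=np.array([np.cos(-.13),np.sin(-.13),0]);ey=np.array([-ex[1],ex[0],0])
for d in(43,57): 
  for w in(-11,11): print(d,w,proj("scene",[T+d*ex+w*ey])[0].round(1))
print("tab top c",proj("scene",[[564.5,-69,176]])[0])
E
```

```text
43 -11 [269.3 225. ]
43 11 [276.8 223. ]
57 -11 [271.  229.2]
57 11 [278.5 227.1]
tab top c [267.9114778  221.83549779]
```

```bash
python3 -m inch '[{"rotation":[0,0,0],"dp":[0.02,0,0.3],"gripper":1},{"rotation":[0,0,0],"dp":[0,0,0.3],"gripper":1},{"rotation":[0,0,0],"dp":[0,0,0.25],"gripper":1},{"rotation":[0,0,0],"dp":[0,0,0.2],"gripper":1},{"rotation":[0,0,0],"dp":[0,0,0.2],"gripper":1},{"rotation":[0,0,0],"dp":[0,0,0],"gripper":1},{"rotation":[0,0,0],"dp":[0,0,0],"gripper":0}]' 25; python3 rel.py 564.5 -69 145 3.14159 0 1.446
```

```text
time_s: 5.2
eef_pos: [565.1, -68.7, 144.6]
orientation: [3.141, -0.0, 1.441]
wrist_force: [-0.4, -1.2, -0.7]
grip_width: 69.8
pos [565.1 -68.7 144.6] rpy [ 3.141 -0.     1.441] t 5.2 w 69.8 F [-0.4 -1.2 -0.7] M [0.01 0.02 0.04] q [ 0.5   0.57 -0.67  1.77  0.42  0.95 -0.47]
shift now-axes [-0.006 -0.01  -0.007] target-axes [-0.006 -0.01  -0.006]
turn [ 0.004 -0.001 -0.046]
```

```bash
python3 -m inch '[{"rotation":[0,0,0],"dp":[0,0,0],"gripper":-1},{"rotation":[0,0,0],"dp":[0,0,0],"gripper":-1},{"rotation":[0,0,0],"dp":[0,0,0],"gripper":-1},{"rotation":[0,0,0],"dp":[0,0,0],"gripper":-1},{"rotation":[0,0,0],"dp":[0,0,0],"gripper":-1},{"rotation":[0,0,0],"dp":[0,0,0],"gripper":-1}]' 25; python3 rel.py 564.5 -69 145 3.14159 0 1.446;python3 look.py scene 235 180 305 255 8 g1.png
```

```text
time_s: 5.95
eef_pos: [564.9, -68.8, 144.5]
orientation: [3.141, 0.0, 1.441]
wrist_force: [-0.5, -0.9, 4.6]
grip_width: 11.7
pos [564.9 -68.8 144.5] rpy [3.141 0.    1.441] t 5.95 w 11.7 F [-0.5 -0.9  4.6] M [ 0.03  0.38 -0.01] q [ 0.5   0.57 -0.67  1.77  0.42  0.95 -0.47]
shift now-axes [-0.004 -0.006 -0.008] target-axes [-0.004 -0.006 -0.008]
turn [ 0.002  0.001 -0.047]
```

View pics/g1.png

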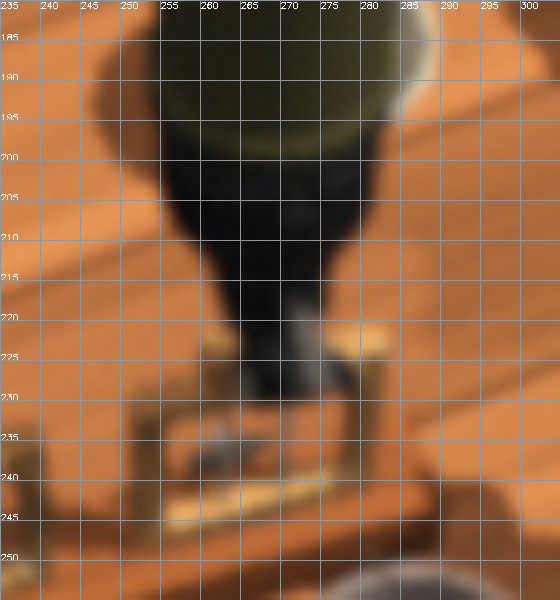

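The gripper is closed on the tab at 11.7 mm (the tab is 12 mm thick) with little side force. I'll firm up the grip and pull straight up.

```bash
python3 -m inch '[{"rotation":[0,0,0],"dp":[0,0,0],"gripper":-1},{"rotation":[0,0,0],"dp":[0,0,0],"gripper":-1},{"rotation":[0,0,0],"dp":[0,0,-0.1],"gripper":-1},{"rotation":[0,0,0],"dp":[0,0,-0.1],"gripper":-1},{"rotation":[0,0,0],"dp":[0,0,-0.1],"gripper":-1},{"rotation":[0,0,0],"dp":[0,0,-0.1],"gripper":-1},{"rotation":[0,0,0],"dp":[0,0,-0.1],"gripper":-1},{"rotation":[0,0,0],"dp":[0,0,-0.1],"gripper":-1},{"rotation":[0,0,0],"dp":[0,0,-0.1],"gripper":-1},{"rotation":[0,0,0],"dp":[0,0,-0.15],"gripper":-1},{"rotation":[0,0,0],"dp":[0,0,-0.2],"gripper":-1},{"rotation":[0,0,0],"dp":[0,0,-0.2],"gripper":-1},{"rotation":[0,0,0],"dp":[0,0,-0.2],"gripper":-1},{"rotation":[0,0,0],"dp":[0,0,-0.15],"gripper":-1},{"rotation":[0,0,0],"dp":[0,0,0],"gripper":-1},{"rotation":[0,0,0],"dp":[0,0,0],"gripper":-1}]' 90; python3 rel.py 564.5 -69 240 3.14159 0 1.446;python3 look.py scene 225 150 315 250 6 g2.png
```

```text
time_s: 8.0
eef_pos: [564.6, -68.9, 239.9]
orientation: [-3.141, 0.0, 1.441]
wrist_force: [0.3, -0.2, -2.6]
grip_width: 10.6
pos [564.6 -68.9 239.9] rpy [-3.141  0.     1.441] t 8.0 w 10.6 F [ 0.3 -0.2 -2.6] M [0.03 0.01 0.02] q [ 0.54  0.48 -0.72  1.63  0.34  1.16 -0.39]
shift now-axes [-0.002 -0.002 -0.001] target-axes [-0.002 -0.002 -0.001]
turn [-0.006  0.001 -0.048]
```

View pics/g2.png

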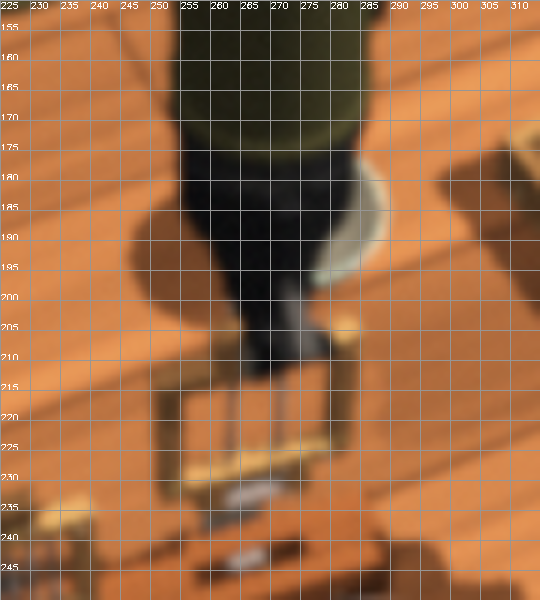

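```bash
python3 - <<'E'
import re
s=open("h.py").read().replace("from scipy","import functools\ncamera_params=functools.lru_cache(None)(camera_params)\nfrom scipy",1)
open("h.py","w").write(s)
s=open("fit.py").read()
s=s.replace('    r=[(proj(n,P)[0]-u) for n,P,u in o if only is None or n==only]\n    return np.ravel(r)','''    r=[(proj(n,P)[0]-u) for n,P,u in o if only is None or n==only]
    E=np.array([H((-55,31*np.cos(q),31*np.sin(q))) for q in np.linspace(0,6.28,60)])
    if only!="top": e=proj("scene",E); r.append(np.array([e[:,0].min()-366.8,e[:,1].min()-193.3])); r.append(np.array([e[:,1].max()-213.9,0]))
    if only!="scene": e=proj("top",E); r.append(np.array([e[:,0].min()-164.5,e[:,0].max()-183]));r.append(np.array([0,(e[:,1].min()+e[:,1].max())/2-113.7]))
    return np.ravel(r)''')
s+='''
P=least_squares(g,[650,200,.13,.3,40,40,0],loss="soft_l1",x_scale=[100,100,.1,.1,10,10,10]).x
H,B,Rh,pv=model(P); M=H((-220,0,0)); tool=np.c_[Rh[:,1],Rh[:,0],-Rh[:,2]]
print("TCP target",(M+47.5*Rh[:,2]).round(1),"rpy",R.from_matrix(tool).as_euler("xyz").round(4))
# held screen check
a=1.441-np.pi/2; Z=239.9+24-12
for n in ["scene"]:
  for q in [(6,-50,-95+152-144.5-0),(6,50,0),(6,-50,0)]: pass
  Wz=lambda dz:239.9-144.5+dz
  for q in [(6,-50,152),(6,50,152),(6,-50,42),(6,50,42),(6,-30,16),(6,30,16)]:
    w=R.from_euler("z",a).apply([q[0],q[1],0])+[564.6,-68.9,Wz(q[2])]; print(q,proj(n,w)[0].round(1))
'''
open("fit.py","w").write(s)
E
python3 fit.py
```

```text
None [ 5.64321e+02 -6.88980e+01 -1.25000e-01] 0.6683972648554407
[[-0.5, 0.1], [1.1, -0.8], [-0.0, 0.1], [0.8, -0.8], [0.5, -0.4], [0.4, -0.2], [-0.1, -0.6], [1.6, -1.3], [0.6, -0.5], [0.9, -0.5], [0.7, 0.4], [0.1, 0.1], [0.6, -0.7], [0.2, -0.4], [0.4, -0.5], [1.2, 0.5]]
scene [ 5.65298e+02 -7.08560e+01 -1.50000e-01] 0.5421256251272478
top [ 5.63666e+02 -6.70360e+01 -1.09000e-01] 0.37147185091901413
None [7.31489e+02 2.14915e+02 1.51000e-01 3.46000e-01 2.73190e+01 3.91760e+01
 1.56380e+01]
[[-0.2, 0.5], [0.6, 0.1], [1.4, -0.6], [-0.7, 0.3], [-1.3, 0.2], [1.4, -1.0], [1.1, -0.7], [-0.5, 0.8], [-1.9, 2.2], [1.7, -0.7], [1.0, -0.2], [0.8, 0.2], [-0.7, 0.1], [1.6, -1.2], [0.3, -1.8], [0.6, -0.1], [0.4, 0.0], [0.1, 0.7], [-0.3, 0.0], [0.5, 1.7], [0.0, 0.1]]
lens [675.7 206.4 249.7] target mid [526.9 183.8 195.5] axis [0.93  0.141 0.339]
-60 scene [365.6 193.2] [381.8 212.8]
-60 top [165.2 113.9] [184.9 116.9]
-55 scene [366.9 194. ] [383.1 213.6]
-55 top [164.9 112.4] [184.7 115.3]
-50 scene [368.2 194.8] [384.5 214.5]
-50 top [164.7 110.8] [184.4 113.7]
scene [7.30693e+02 2.13210e+02 1.57000e-01 3.46000e-01 2.52550e+01 3.96710e+01
 1.67500e+01]
top [7.32011e+02 2.16496e+02 1.52000e-01 2.23000e-01 3.15110e+01 3.67050e+01
 1.52690e+01]
TCP target [510.9 181.4 240.1] rpy [2.7959 0.     1.7217]
(6, -50, 152) [252.1 214.9]
(6, 50, 152) [286.1 205.7]
(6, -50, 42) [252.5 234.6]
(6, 50, 42) [283.9 225.8]
(6, -30, 16) [258.8 237. ]
(6, 30, 16) [277.3 231.8]
```

```bash
python3 rel.py 510.9 181.4 270 2.7959 0 1.7217
```

```text
pos [564.6 -68.9 239.8] rpy [-3.141  0.     1.441] t 8.05 w 10.5 F [ 0.6  0.1 -1.6] M [ 0.05 -0.    0.01] q [ 0.54  0.48 -0.72  1.63  0.34  1.16 -0.39]
shift now-axes [ 4.021 -1.427 -0.502] target-axes [ 4.259 -0.071 -0.561]
turn [-3.287  0.463 -2.653]
```

```bash
python3 -m inch '[{"rotation":[0,0,0],"dp":[0,0,-0.2],"gripper":-1},{"rotation":[0,0,0],"dp":[0.1,-0.03,-0.2],"gripper":-1},{"rotation":[0,0,0],"dp":[0.2,-0.07,-0.1],"gripper":-1},{"rotation":[0,0,0],"dp":[0.3,-0.1,0],"gripper":-1},{"rotation":[0,0,0],"dp":[0.4,-0.14,0],"gripper":-1},{"rotation":[0,0,0],"dp":[0.4,-0.14,0],"gripper":-1},{"rotation":[0,0,0],"dp":[0.4,-0.15,0],"gripper":-1},{"rotation":[0,0,0],"dp":[0.4,-0.15,0],"gripper":-1},{"rotation":[0,0,0],"dp":[0.4,-0.14,0],"gripper":-1},{"rotation":[0,0,0],"dp":[0.4,-0.14,0],"gripper":-1},{"rotation":[0,0,0],"dp":[0.4,-0.14,0],"gripper":-1},{"rotation":[0,0,0],"dp":[0.3,-0.1,0],"gripper":-1},{"rotation":[0,0,0],"dp":[0.2,-0.08,0],"gripper":-1},{"rotation":[0,0,0],"dp":[0.1,-0.04,0],"gripper":-1},{"rotation":[0,0,0],"dp":[0,0,0],"gripper":-1}]'; python3 rel.py 510.9 181.4 240.1 2.7959 0 1.7217
```

```text
time_s: 9.93
eef_pos: [511.4, 180.1, 270.2]
orientation: [-3.142, 0.0, 1.441]
wrist_force: [-0.2, 0.7, -1.9]
grip_width: 10.6
pos [511.4 180.1 270.2] rpy [-3.142  0.     1.441] t 9.925 w 10.6 F [-0.2  0.7 -1.9] M [ 0.01 -0.02 -0.02] q [ 0.13  0.42 -0.77  1.65  0.31  1.2  -0.84]
shift now-axes [ 0.02  -0.011  0.502] target-axes [ 0.022 -0.175  0.471]
turn [-3.28   0.465 -2.652]
```

```bash
python3 -m inch '[{"rotation":[-0.3,0.04,-0.24],"dp":[0,0,0],"gripper":-1},{"rotation":[-0.5,0.07,-0.4],"dp":[0,0,0],"gripper":-1},{"rotation":[-0.55,0.08,-0.45],"dp":[0,0,0],"gripper":-1},{"rotation":[-0.55,0.08,-0.45],"dp":[0,0,0],"gripper":-1},{"rotation":[-0.55,0.08,-0.45],"dp":[0,0,0],"gripper":-1},{"rotation":[-0.5,0.07,-0.4],"dp":[0,0,0],"gripper":-1},{"rotation":[-0.33,0.045,-0.26],"dp":[0,0,0],"gripper":-1},{"rotation":[0,0,0],"dp":[0,-0.05,0.12],"gripper":-1},{"rotation":[0,0,0],"dp":[0.02,-0.07,0.2],"gripper":-1},{"rotation":[0,0,0],"dp":[0,-0.055,0.15],"gripper":-1},{"rotation":[0,0,0],"dp":[0,0,0],"gripper":-1},{"rotation":[0,0,0],"dp":[0,0,0],"gripper":-1}]'; python3 rel.py 510.9 181.4 240.1 2.7959 0 1.7217; python3 look.py scene 300 140 430 240 6 k1.png;python3 look.py top 135 70 260 170 6 k2.png
```

```text
time_s: 11.42
eef_pos: [511.0, 181.7, 240.2]
orientation: [2.796, -0.001, 1.722]
wrist_force: [-0.3, 0.6, -2.2]
grip_width: 10.2
pos [511.  181.7 240.2] rpy [ 2.796e+00 -1.000e-03  1.722e+00] t 11.425 w 10.2 F [-0.3  0.6 -2.2] M [-0.09  0.56 -0.01] q [ 0.17  0.27 -0.79  2.01  0.53  0.69 -0.79]
shift now-axes [-0.004 -0.003  0.   ] target-axes [-0.004 -0.003  0.   ]
turn [-0.001 -0.007 -0.001]
```

View pics/k1.png

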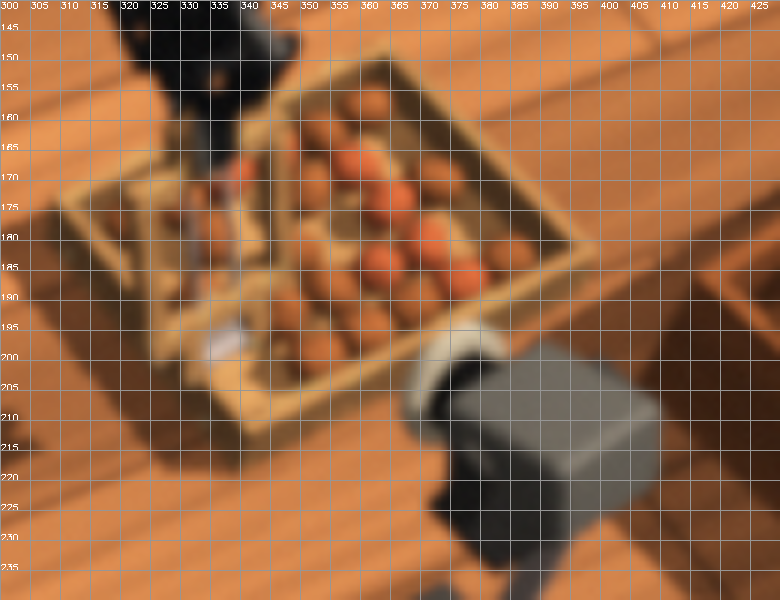

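View pics/k2.png

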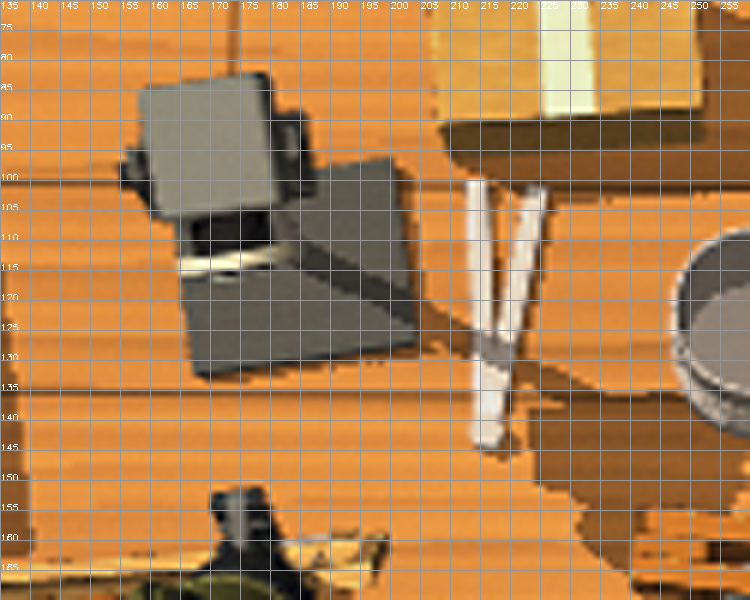

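The scene picture shows the screen held at about (335,180), tab up, with the ring light at (370,205). In the top picture the ring is at (174,113) and the fingers at (177,158). I'll overlay the predicted wireframes to check that the screen hasn't slipped and that the line of sight is right.

```bash
cat > ov.py <<'E'
from h import *
import cv2,sys
from station import observe
o=observe();T=R.from_euler("xyz",o["orientation"]).as_matrix()
S=np.c_[T[:,1],T[:,0],-T[:,2]]; mid=o["eef_pos"]+47.5*T[:,2]
P=[731.5,214.9,.151,.346]
Rh=R.from_euler("z",P[2]).as_matrix()@R.from_euler("y",-P[3]).as_matrix();pv=np.array([P[0],P[1],270.])
H=lambda q:Rh@np.array(q,float)+pv
lens=H((-60,0,0)); print("mid in lens",(Rh.T@(mid-lens)).round(1))
for n,raw,x0,y0,x1,y1,k,out in [("scene",sys.argv[1],300,140,430,240,6,sys.argv[2]),("top",sys.argv[3],135,70,260,170,6,sys.argv[4])]:
    im=cv2.resize(cv2.imread(raw)[y0:y1,x0:x1],None,fx=k,fy=k,interpolation=cv2.INTER_CUBIC)
    px=lambda w:tuple(int(v) for v in (proj(n,w)[0]-[x0,y0])*k)
    def poly(pts,c,cl=True): cv2.polylines(im,[np.array([px(w) for w in pts])],cl,c,1)
    for x in(-6,6):
        poly([S@np.array(q,float)+mid for q in[(x,-50,-55),(x,50,-55),(x,50,55),(x,22,55),(x,22,79),(x,-22,79),(x,-22,55),(x,-50,55)]],(0,255,0) if x>0 else (255,255,0))
        poly([S@np.array(q,float)+mid for q in[(x,-38,-41),(x,38,-41),(x,38,41),(x,-38,41)]],(0,255,0) if x>0 else (255,255,0))
    for x in(-27.3,39.2): poly([H((x,a,b)) for a,b in[(33,25),(-33,25),(-33,-25),(33,-25)]],(0,0,255))
    for y in(33,-33):
        for z in(25,-25): poly([H((-27.3,y,z)),H((39.2,y,z))],(0,0,255),False)
    poly([H((-55,31*np.cos(q),31*np.sin(q))) for q in np.linspace(0,6.28,40)],(255,0,255))
    poly([lens,H((-220,0,0))],(255,0,0),False)
    cv2.imwrite(out,im)
E
python3 ov.py pics/raw_k1.png pics/o1.png pics/raw_k2.png pics/o2.png
```

```text
mid in lens [-159.7    0.3    0.3]
```

View pics/o1.png

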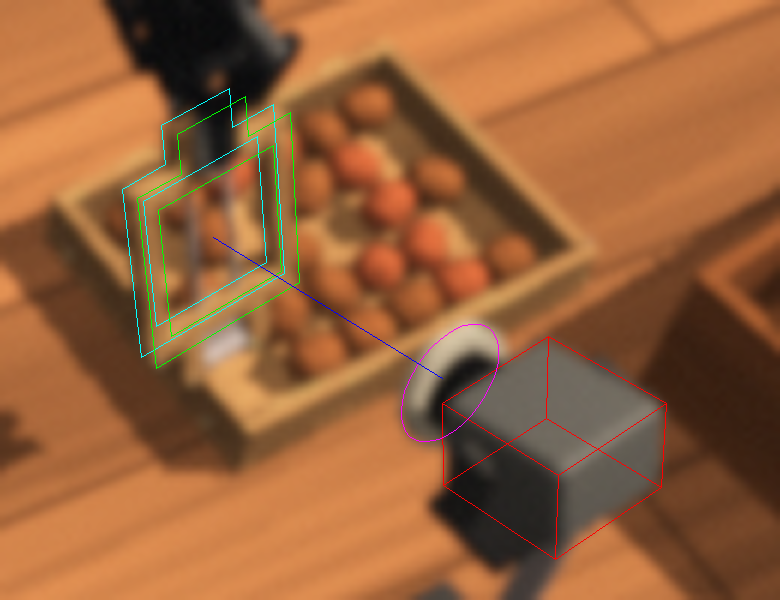

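View pics/o2.png

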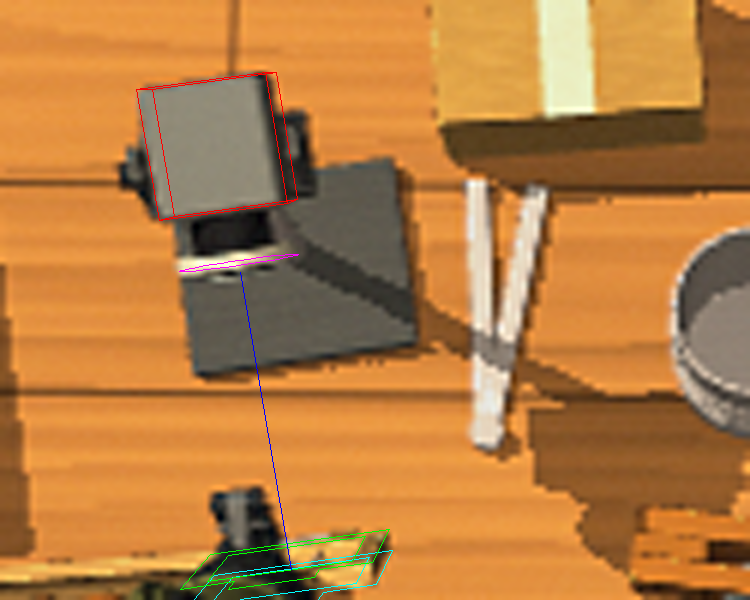

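```bash
python3 - <<'E'
import cv2
a=cv2.imread("pics/raw_k1.png")[150:212,312:358];b=cv2.imread("pics/o1.png")[60:432,72:348]
a=cv2.resize(a,(414,558),interpolation=cv2.INTER_CUBIC);b=cv2.resize(b,(414,558)) 
cv2.imwrite("pics/o3.png",cv2.hconcat([a[:,:390],b[:,:390]]))
E
python3 rel.py 510.9 181.4 240.1 2.7959 0 1.7217
```

```text
pos [511.1 181.6 240.5] rpy [ 2.795e+00 -1.000e-03  1.722e+00] t 11.525 w 10.8 F [ 0.1 -0.2 -2.7] M [-0.06  0.6  -0.03] q [ 0.17  0.26 -0.79  2.01  0.53  0.69 -0.79]
shift now-axes [-0.003 -0.006  0.005] target-axes [-0.003 -0.006  0.005]
turn [ 0.005 -0.005 -0.002]
```

View pics/o3.png

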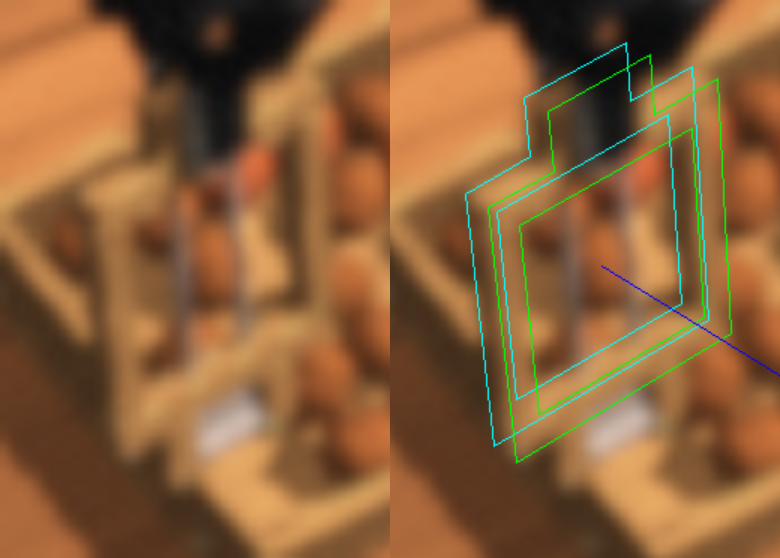

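The real frame's corners at the top right and bottom left lie within about 1 px of the wireframe, so the screen hasn't slipped. I'll let it settle, then hand in.

```bash
python3 -m inch '[{"rotation":[0,0,0],"dp":[0,0,0],"gripper":-1},{"rotation":[0,0,0],"dp":[0,0,0],"gripper":-1},{"rotation":[0,0,0],"dp":[0,0,0],"gripper":-1},{"rotation":[0,0,0],"dp":[0,0,0],"gripper":-1}]'; python3 - <<'E'
from station import *
o=observe();print(o["joint_velocities"].round(4),o["wrist_force"].round(1));print(finish_job())
E
```

```text
time_s: 12.02
eef_pos: [510.9, 181.3, 240.3]
orientation: [2.796, -0.0, 1.721]
wrist_force: [-0.1, 0.6, -2.8]
grip_width: 10.9
[-0.0002  0.0019  0.0001  0.0013  0.0003  0.0006 -0.0002] [-0.1  0.6 -2.8]
the job is handed in; nothing more can be done
None
```

I pulled the coarse (two-rod) screen straight up out of its catch. It was handed in at 12.0 s, held still in front of the inspection camera with 90 N of grip.

- **Position:** from the measured tool pose and my camera fit, the middle of the rods was about 160 mm from the lens and within 1 mm of the line of sight. That is only as good as the fit.
- **Fit accuracy:** most points fit to about 1–2 px (some 3–6 mm). The overhead view on its own gave a tilt of 0.22 rad, against 0.35 rad from both views together. It sees tilt poorly, so I kept 0.35 rad. I estimate the tilt is good to about 0.06 rad, or roughly 13 mm up or down, which is inside the limits. If 0.22 rad were right, the screen would be about 27 mm off in height, just outside the 25 mm limit.
- **Slip:** the overlay on the scene picture put the real frame's corners within about 1 px of the prediction, so the screen had not slipped or turned in the fingers.
- **Hold:** wrist force was about 2.8 N, which is just the screen's weight, so nothing suggested it was touching anything. Joint speeds were 0.002 rad/s or less.
- **Other objects:** the camera was in the same place in the later pictures, and I saw no contact with anything else. I did not re-measure the other two screens or the loose items.

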